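Refit the drip tray of a coffee machine

TASK

The coffee machine's drip tray has been washed and lies loose on the worktop in front of the machine. Slide it back between the two bay walls under the coffee outlet and push it fully home, until both sprung side catches have clicked into its notches and it stays there flush with the front of the walls, then let go. Push gently and neither ram nor knock the machine, and leave the mug, the milk jug and the bean jar where they stand.

Things in the scene. Friction and masses are not known exactly. Their poses are not given: they have to be found in the camera images.
- coffee_machine: Black and steel coffee machine, 210 wide (y) x 232 deep (x) x 325 mm high, fixed. Origin on the worktop at the middle of the tray bay's mouth, in the plane of the bay walls' front ends; x points into the machine, z up. The tray slides on the worktop between two walls 45 mm high, inner faces at y = +-77.5 mm, outer at +-105; their front ends are half-round (radius 13.75), which leads the tray in.
- dock (a point): Point on the worktop 60 mm inside the mouth, fixed to the machine, axes as the machine's: where the tray's origin lies when home, the tray then being parallel to the machine with its front in line with the mouth. The rear stop is 1.5 mm beyond.
- drip_tray: Loose flat black tray, steel grille on top, 120 deep (x) x 150 wide (y) x 34 mm high, 0.36 to 0.72 kg, smooth (friction about 0.3), too wide to grip; push it at half height with two spread fingertips. Origin: centre of the underside. x points to the rear, which goes in first; steel-faced front at x = -60 mm. Corner radii 12 mm rear, 6 front. A notch 14 mm wide, 6 deep in each side at x = +20 mm.
- catch_left (a joint): Sprung steel roller (radius 7 mm) in the left bay wall, 80 mm inside the mouth, standing 6 mm out of it. Value in m: 0 = out (at rest, or clicked into the tray's notch), 0.002 to 0.006 while the tray presses it back. The two catches resist with 10 to 18 N when the tray is 40 to 24 mm from home (push on through), then 4 to 6 N until they click in over the last 4 mm.
- catch_right (a joint): The same roller catch in the right bay wall.
- mug: Bystander: teal and cream mug, 90 mm across, 104 mm high. Origin at the centre of its underside.
- milk_jug: Bystander: small white jug, 67 x 103 x 85 mm. Origin at the centre of its underside.
- bean_jar: Bystander: glass jar of brown beans with a grey lid, 96 mm across, 144 mm high. Origin at the centre of its underside.
- overhang (a point): Lower front edge of the machine's head, 22 mm before the mouth, 175 mm up. From there up the head covers the whole bay (knobs stand 8 mm out), so an upright gripper strikes it before the tray is home: lean it back to the robot by 25 to 40 degrees. Below hang the coffee nozzles, 58 mm inside the mouth and 116 mm up, and a steam pipe at x = 45, y = -83, 106 mm up.
- plunger (a point): Tip of the red sprung plunger at the rear of the bay, when out: 112.5 mm inside the mouth, 17 mm up. It adds 7 to 9 N over the last 7 mm of the push, and pushes the tray out again by those 7 mm if the catches have not clicked; after the click the tray meets the rear stop.

How it is judged:
By the outcome, as a careful person would: the job done as asked, in the order asked, and still so for the second after the job is handed in, with the robot touching nothing.
It also fails if it takes over 58 s, if anything falls off the work surface, if the arm or the gripper's body presses on something with over 40 N, if the wrist force passes 120 N, or if a joint passes its speed limit or range.

ROBOT

A 7-joint arm with a two-finger parallel gripper is mounted at the origin on a cart in front of the work surface, level with it; the furniture and walls round the work are solid. World frame = base frame: x ahead of the robot, y to its left, z up, the work surface at z = 0. Lengths are in m, angles in rad, forces in N, time in s.
With the tool pointing down it reaches from about 0.425 to 0.825 m from the base axis. Payload 3.6 kg.
Tool frame: the origin (TCP) lies at the very end of the fingers, on their centre line; the grasp point (between the pads) lies 19 mm behind it; z points along the fingers, y is the line along which they close (so a half turn about z gives the same grasp; the last joint's range is limited). The gripper opens to 85 mm and grips with 20 to 120 N. Pads are 22 mm wide; open, the fingers measure 114 mm over their backs; the gripper's body (76 mm by 85 mm) begins 54 mm behind the grasp point. The pads swing forward as they close: fully open they stand 13 mm farther back than shut.
Start: joints at [1.274, 0.615, -0.013, 1.423, 0.008, 1.103, -0.04], TCP at [0.173, -0.626, 0.231] pointing down, gripper open.
Joint ranges: [-3.12, 3.12], [-0.3, 2.06], [-1.34, 1.32], [0.26, 2.42], [-1.36, 4.5], [0.01, 1.98], [-2.84, 2.84]. Speed limits (rad/s): [2.79, 2.79, 3.14, 3.14, 3.14, 3.14, 3.14].

INTERFACE

Orientations are given as a unit quaternion [x, y, z, w].
In Python, from station import arm, imaging, finish_job gives the robot as it stands. Calls block until the motion is done:
- arm.movep(position, orientation): joint-space move of the TCP to a pose.
- arm.line_to(position, velocity=0.15, ori=None): straight line of the TCP; ori=None keeps the orientation; velocity is the mean speed in m/s.
- arm.move_j(angles): joint-space move.
- arm.move_gripper(opening, effort=None): opening from 0.0 (shut) to 1.0 (fully open); effort is the grip in N (None keeps the last); returns when the fingers have stopped.
- arm.pause(seconds).
- arm.ik(position, orientation): joint angles nearest the present ones, or None.
- imaging.snapshot(name): name is "side" or "top"; returns the picture (384x512x3 uint8, blue, green, red); there is no depth.
- imaging.camera_info(name): a dict with "fx", "fy", "cx", "cy" (pixels), "dist_coeffs" ([k1, k2, p1, p2, k3] as OpenCV has them; the pictures are not rectified), "R" (3x3) and "t" (3): a world point X has camera coordinates R X + t. Camera axes: x right, y down, z forward; pixel columns grow to the right and rows downward; lengths in m; the calibration is good to about 2 mm. A picture is of the moment at which its call begins. camera_info takes no time and is no camera call.
A pose or a line that the arm cannot do raises arm.MotionError and nothing moves.
- finish_job(): hands the job in; it is judged then, once.
Trained networks look in the newest picture that a camera, given by its name, has taken for a name from the list of things; names that differ only in an ending like _2 or _b are one class to them, and where a whole thing is asked for, a point or a joint stands for the part that bears it (a point fixed in the world has none). Each returns a list of dicts, best first, with "confidence" (0 to 1); they miss things now and then, are a little off and sometimes report something else, mostly with a low value. They report only what shows in the picture. A call takes as long as a camera call.
- imaging.trace(camera, thing): "mask" (384x512 bool, what is visible of it) and "box" ([left, top, right, bottom] in pixels, round what is visible of it).
- imaging.mark_of(camera, thing): "point" ([column, row] in pixels: a listed point, or the origin of a listed thing).
Readings, each from a call of its own:
- arm.get_time(): time.
- arm.get_joint_positions(): joint angles.
- arm.get_dq(): joint speeds.
- arm.get_effort(): joint torques, N m.
- arm.get_tool_pos(): TCP position.
- arm.get_eef_rot(): TCP orientation.
- arm.get_ft_force(): force on the tool from outside, world axes, zero at the start.
- arm.get_wrist_torque(): the same for the moment, N m.
- arm.get_opening(): opening from 0.0 (shut) to 1.0 (fully open).
- arm.get_finger_force(): force on a finger pad.
Only numpy, scipy, OpenCV 4.12 (cv2) and the standard library are available. Lean on these libraries where they do the work, as an engineer would, in place of code of your own. Each camera call takes 0.05 s, during which the arm holds its last target. There are 200 camera calls.

## Working session

There is one attempt and no reset: what is moved stays moved. The work goes in short steps, each a Python script; the robot and the scene stay as the last script left them, time stands still between calls to the robot, and variables do not carry over. Pictures are saved under pics/ and viewed, at most 10 in all, crops included, and the job is handed in when it is done.

```bash
mkdir -p pics; ls
cat > h.py <<'E'
from station import arm, imaging, finish_job
import numpy as np, cv2
def ray(cam,uv,z):
    c=imaging.camera_info(cam);K=np.array([[c['fx'],0,c['cx']],[0,c['fy'],c['cy']],[0,0,1]])
    p=cv2.undistortPoints(np.array(uv,float).reshape(-1,1,2),K,np.array(c['dist_coeffs'])).reshape(-1,2)
    R=np.array(c['R']);t=np.array(c['t']);C=-R.T@t
    d=np.c_[p,np.ones(len(p))]@R
    return C+d*((z-C[2])/d[:,2])[:,None]
def proj(cam,X):
    c=imaging.camera_info(cam);K=np.array([[c['fx'],0,c['cx']],[0,c['fy'],c['cy']],[0,0,1]])
    return cv2.projectPoints(np.array(X,float).reshape(-1,1,3),cv2.Rodrigues(np.array(c['R']))[0],np.array(c['t']),K,np.array(c['dist_coeffs']))[0].reshape(-1,2)
E
python3 - <<'E'
from h import *
for c in ('top','side'):
    cv2.imwrite(f'pics/{c}0.png',imaging.snapshot(c)); ci=imaging.camera_info(c)
    R=np.array(ci['R']);print(c,'C',-R.T@np.array(ci['t']),'fwd',R[2])
    for n in ('coffee_machine','dock','drip_tray','mug','milk_jug','bean_jar','plunger','overhang','catch_left','catch_right'):
        z={'plunger':.017,'overhang':.175}.get(n,0)
        for d in imaging.mark_of(c,n)[:2]: print(n,np.round(d['point'],1),round(d['confidence'],2),np.round(ray(c,d['point'],z)[0],4))
E
```

```text
pics
station.py
top C [-0.10318499  0.35846421  1.09395879] fwd [ 0.55014326 -0.28976541 -0.78318478]
drip_tray [286.  228.1] 0.93 [ 0.4921 -0.0542  0.    ]
mug [360.8 224.5] 0.59 [ 0.39   -0.2824  0.    ]
milk_jug [335.  192.8] 0.97 [ 0.5415 -0.281   0.    ]
bean_jar [158.1 260.3] 0.88 [0.5685 0.3587 0.    ]
plunger [360.4 224.2] 0.53 [ 0.3839 -0.272   0.017 ]
overhang [269.1 168.2] 0.83 [ 0.6125 -0.0512  0.175 ]Traceback (most recent call last):
  File "<stdin>", line 7, in <module>
ValueError: it knows: bean_jar, coffee_machine, dock, drip_tray, milk_jug, mug, overhang, plunger
```

Run:
```python
from h import *
for c in ('side','top'):
    im=imaging.snapshot(c)
    if c=='side':
        cv2.imwrite(f'pics/{c}0.png',im); ci=imaging.camera_info(c)
        R=np.array(ci['R']);print(c,'C',-R.T@np.array(ci['t']),'fwd',R[2])
    for n in ('coffee_machine','dock','drip_tray','mug','milk_jug','bean_jar','plunger','overhang'):
        z={'plunger':.017,'overhang':.175}.get(n,0)
        for d in imaging.mark_of(c,n)[:2]: print(n,np.round(d['point'],1),round(d['confidence'],2),np.round(ray(c,d['point'],z)[0],4))
a=cv2.imread('pics/top0.png')
cv2.imwrite('pics/top0c.png',cv2.resize(a[100:330,140:430],None,fx=2.6,fy=2.6,interpolation=cv2.INTER_CUBIC))
```

```text
side C [0.48995785 0.60932448 1.01631332] fwd [ 0.09664617 -0.53636193 -0.83843628]
coffee_machine [254.6 184.9] 0.84 [ 0.6227 -0.0409  0.    ]
drip_tray [297.4 191.1] 0.92 [ 0.4885 -0.0403  0.    ]
drip_tray [213.6 175.9] 0.58 [ 0.757  -0.0528  0.    ]
mug [329.  138.6] 0.85 [ 0.407  -0.2674  0.    ]
milk_jug [286.4 129.5] 0.6 [ 0.555  -0.2832  0.    ]
bean_jar [243.5 316.8] 0.59 [0.5795 0.3643 0.    ]
bean_jar [216.  177.7] 0.55 [ 0.7478 -0.0474  0.    ]
plunger [214.6 175.9] 0.56 [ 0.7494 -0.0423  0.017 ]
plunger [293.9 189.8] 0.44 [ 0.4996 -0.0323  0.017 ]
overhang [259.9 153.7] 0.86 [ 0.6035 -0.0312  0.175 ]
coffee_machine [153.1 259. ] 0.32 [0.5799 0.3713 0.    ]
drip_tray [281.2 229.4] 0.84 [ 0.4949 -0.0378  0.    ]
mug [361.  219.1] 0.73 [ 0.4074 -0.296   0.    ]
milk_jug [334.3 188.6] 0.89 [ 0.5585 -0.2895  0.    ]
bean_jar [155.4 257.5] 0.86 [0.5818 0.3631 0.    ]
plunger [251.7 173. ] 0.74 [ 0.7436 -0.0552  0.017 ]
overhang [267.4 169.4] 0.81 [ 0.6105 -0.0442  0.175 ]
```

View pics/top0c.png

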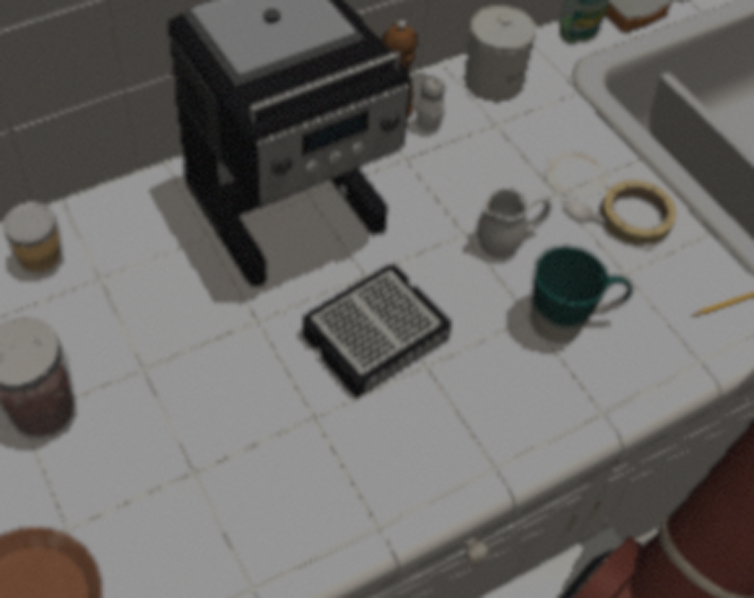

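View pics/side0.png

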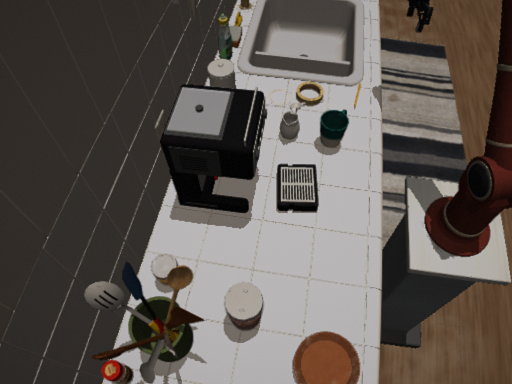

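The top crop shows the tray at about (377,330) with its grille up, turned relative to the machine. The wall ends are at about (258,272) and (375,225), and the bay is free. The side view agrees: tray at (297,188), machine at (215,150). Next I'll fit both poses to the masks.

```bash
cat >> h.py <<'E'
from scipy.optimize import minimize
def box(x0,x1,y0,y1,z0,z1): return np.array([[x,y,z] for x in(x0,x1) for y in(y0,y1) for z in(z0,z1)])
def rr(): # tray with rounded corners
    P=[]
    for sx,r in((1,.012),(-1,.006)):
        for sy in(1,-1):
            for a in np.linspace(0,np.pi/2,5): P.append([sx*(.06-r+r*np.cos(a)),sy*(.075-r+r*np.sin(a))])
    return np.array([[*p,z] for p in P for z in(0,.034)])
def wall(s):
    P=[[.01375-.01375*np.cos(a),s*(.09125+.01375*np.sin(a))] for a in np.linspace(-np.pi/2,np.pi/2,9)]+[[.21,s*.0775],[.21,s*.105]]
    return np.array([[*p,z] for p in P for z in(0,.045)])
MODEL={'drip_tray':[rr()],'coffee_machine':[wall(1),wall(-1),box(-.022,.21,-.105,.105,.175,.325),box(.13,.21,-.105,.105,0,.325)]}
def world(p,X): c,s=np.cos(p[2]),np.sin(p[2]); return X@np.array([[c,s,0],[-s,c,0],[0,0,1]])+[p[0],p[1],0]
S=4
def render(cam,parts,p):
    m=np.zeros((384*S,512*S),np.uint8)
    for X in parts:
        cv2.fillConvexPoly(m,cv2.convexHull(np.round((proj(cam,world(p,X))+.5)*S-.5).astype(np.int32)),1)
    return cv2.resize(m.astype(np.float32),(512,384),interpolation=cv2.INTER_AREA)
def fit(name,p0,masks):
    f=lambda p:sum(np.abs(render(c,MODEL[name],p)-m).sum()/m.sum() for c,m in masks.items())
    best=None
    for d in(0,.1,-.1):
        r=minimize(f,np.add(p0,[0,0,d]),method='Nelder-Mead',options=dict(initial_simplex=np.add(p0,[0,0,d])+np.array([[0,0,0],[.01,0,0],[0,.01,0],[0,0,.08]]),xatol=1e-4,fatol=1e-5))
        if best is None or r.fun<best.fun:best=r
    return best.x,best.fun
def masks(name,cams=('top','side'),minc=.3):
    o={}
    for c in cams:
        r=imaging.trace(c,name)
        if r and r[0]['confidence']>minc:o[c]=r[0]['mask'].astype(np.float32)
        print(name,c,[(round(d['confidence'],2),int(d['mask'].sum()))for d in r][:3])
    return o
E
python3 - <<'E'
from h import *
for n,p0 in(('drip_tray',[.49,-.04,0]),('coffee_machine',[.635,-.045,0])):
    m=masks(n)
    np.savez(f'{n}.npz',**m)
    for s in([*m],)+tuple([c] for c in m): print(n,s,*fit(n,p0,{c:m[c] for c in s}))
    if n=='coffee_machine': pm=fit(n,p0,m)[0]
    else: pt=fit(n,p0,m)[0]
ims=[]
for c in('top','side'):
    im=cv2.resize(imaging.snapshot(c),None,fx=3,fy=3,interpolation=cv2.INTER_CUBIC)
    for n,p in(('drip_tray',pt),('coffee_machine',pm)):
        for X in MODEL[n]:
            q=(proj(c,world(p,X))+.5)*3-.5
            cv2.polylines(im,[cv2.convexHull(np.round(q).astype(np.int32))],True,(0,255,255) if n[0]=='d' else (0,255,0),1)
            t=X[X[:,2]>.03] if n[0]=='d' else X[X[:,2]==X[:,2].max()]
            cv2.polylines(im,[cv2.convexHull(np.round((proj(c,world(p,t))+.5)*3-.5).astype(np.int32))],True,(0,0,255),1)
    ims.append(im[290:790,560:960] if c=='top' else im[230:730,480:980])
cv2.imwrite('pics/fit.png',cv2.resize(np.hstack([i[:,:400] for i in ims]),None,fx=1,fy=1))
E
```

```text
drip_tray top [(0.57, 7122), (0.56, 1691)]
drip_tray side [(0.91, 1843)]
drip_tray ['top', 'side'] [ 0.49364908 -0.04532815  0.14656278] 1.2888123989105225
drip_tray ['top'] [ 0.82749162 -0.05475756 -1.45534312] 0.8217319846153259
drip_tray ['side'] [ 0.49347079 -0.0445108   0.14802314] 0.03974498063325882
coffee_machine top [(0.85, 7265)]
coffee_machine side [(0.9, 10219)]
coffee_machine ['top', 'side'] [ 0.62643752 -0.04167825  0.02319046] 0.2555478513240814Traceback (most recent call last):
  File "<stdin>", line 5, in <module>
  File "h.py", line 35, in fit
    r=minimize(f,np.add(p0,[0,0,d]),method='Nelder-Mead',options=dict(initial_simplex=np.add(p0,[0,0,d])+np.array([[0,0,0],[.01,0,0],[0,.01,0],[0,0,.08]]),xatol=1e-4,fatol=1e-5))
    res = _minimize_neldermead(fun, x0, args, callback, bounds=bounds,
                               **options)
    fxr = func(xr)
    fx = function(np.copy(x), *(wrapper_args + args))
  File "h.py", line 32, in <lambda>
    f=lambda p:sum(np.abs(render(c,MODEL[name],p)-m).sum()/m.sum() for c,m in masks.items())
               ~~~^^^^^^^^^^^^^^^^^^^^^^^^^^^^^^^^^^^^^^^^^^^^^^^^^^^^^^^^^^^^^^^^^^^^^^^^^^
  File "h.py", line 32, in <genexpr>
    f=lambda p:sum(np.abs(render(c,MODEL[name],p)-m).sum()/m.sum() for c,m in masks.items())
                          ~~~~~~^^^^^^^^^^^^^^^^^
  File "h.py", line 29, in render
    cv2.fillConvexPoly(m,cv2.convexHull(np.round((proj(cam,world(p,X))+.5)*S-.5).astype(np.int32)),1)
                                                  ~~~~^^^^^^^^^^^^^^^^
  File "h.py", line 10, in proj
    c=imaging.camera_info(cam);K=np.array([[c['fx'],0,c['cx']],[0,c['fy'],c['cy']],[0,0,1]])
ValueError: time passes only in moves, steps and waits
```

```bash
python3 - <<'E'
s=open('h.py').read().replace("imaging.camera_info(cam)","CI[cam]")
s=s.replace("def ray","CI={k:imaging.camera_info(k) for k in('top','side')}\ndef ray",1)
s+='''
def pick(name,p0,cams=('top','side')):
    o={}
    for c in cams:
        r=imaging.trace(c,name); e=render(c,MODEL[name],p0)
        r=[d for d in r if (d['mask']*e).sum()/np.maximum(d['mask'],e).sum()>.4]
        if r:o[c]=r[0]['mask'].astype(np.float32)
    return o
'''
open('h.py','w').write(s)
E
cat > look.py <<'E'
from h import *
import sys
tag=sys.argv[1]; p0=eval(sys.argv[2]); pm0=eval(sys.argv[3])
ims=[imaging.snapshot(c) for c in('top','side')]
M={}
P={}
for n,q in(('drip_tray',p0),('coffee_machine',pm0)):
    m=M[n]=pick(n,q)
    P[n],e=fit(n,q,m);print(n,[*m],P[n],e)
    if len(m)>1:
        for c in m:print('  ',c,*fit(n,P[n],{c:m[c]}))
out=[]
for c,im in zip(('top','side'),ims):
    im=cv2.resize(im,None,fx=3,fy=3,interpolation=cv2.INTER_CUBIC);im=cv2.convertScaleAbs(im,alpha=1.5)
    for n,p in P.items():
        if c in M[n]:
            cs,_=cv2.findContours(cv2.resize(M[n][c].astype(np.uint8),None,fx=3,fy=3,interpolation=cv2.INTER_NEAREST),cv2.RETR_LIST,cv2.CHAIN_APPROX_NONE)
            cv2.drawContours(im,cs,-1,(255,0,255),1)
        for X in MODEL[n]:
            for Y in(X,X[X[:,2]==X[:,2].max()]):
                cv2.polylines(im,[cv2.convexHull(np.round((proj(c,world(p,Y))+.5)*3-.5).astype(np.int32))],True,(0,255,255),1)
    out.append(im[290:790,570:970] if c=='top' else im[230:730,470:870+100])
cv2.imwrite(f'pics/{tag}.png',np.hstack([out[0],out[1][:,:400]]))
E
python3 look.py fit "[.4935,-.0445,.148]" "[.626,-.042,.023]"
```

```text
drip_tray ['top', 'side'] [ 0.49339467 -0.04552029  0.14260471] 0.08479438722133636
   top [ 0.49410757 -0.04604056  0.14077258] 0.05529988184571266
   side [ 0.49348344 -0.0453864   0.14477007] 0.026130318641662598
coffee_machine ['top', 'side'] [ 0.62507254 -0.04040541  0.01583795] 0.26904404163360596
   top [ 0.63197362 -0.03929092 -0.01304498] 0.14056731760501862
   side [ 0.62362093 -0.04254071  0.05100145] 0.11453728377819061
```

View pics/fit.png

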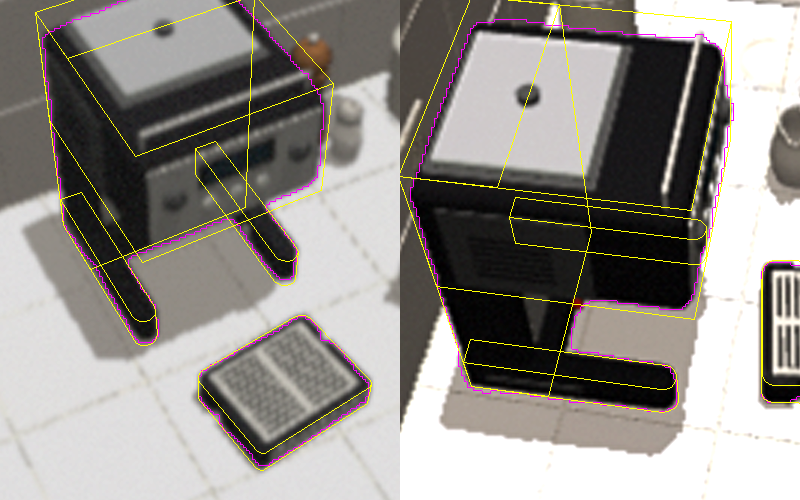

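The tray fit is tight in both views: top outline at about (285,390), side at (780,330). The head model is too large, so I'll fit the machine using the bay walls only.

```bash
cat > mach.py <<'E'
from h import *
def run():
    p=np.array([.628,-.041,.016])
    for c in('top','side'):imaging.snapshot(c)
    full=pick('coffee_machine',p); W=MODEL['coffee_machine'][:2]; B=MODEL['coffee_machine'][2:]
    for it in range(3):
        roi={}
        for c in full:
            k=lambda n:np.ones((n,n),np.uint8)
            w=cv2.dilate((render(c,W,p)>.1).astype(np.uint8),k(13)); b=cv2.dilate((render(c,B,p)>.1).astype(np.uint8),k(5))
            roi[c]=(w>0)&(b==0)
        def f(q,cs):return sum((np.abs(render(c,W,q)-full[c])*roi[c]).sum() for c in cs)
        go=lambda cs,q:minimize(f,q,args=(cs,),method='Nelder-Mead',options=dict(initial_simplex=q+np.array([[-.003,-.003,-.02],[.008,0,0],[0,.008,0],[0,0,.05]]),xatol=1e-4,fatol=1e-3))
        r=go([*full],p);p=r.x;print(p,r.fun)
    for c in full:r=go([c],p);print(c,r.x,r.fun,roi[c].sum())
    return p
run();run()
E
python3 mach.py
```

```text
[ 0.62893627 -0.04327163  0.03728274] 65.0625
[ 0.62810207 -0.04317262  0.03200035] 62.6875
[ 0.62978315 -0.04367761  0.04138364] 64.3125
top [ 0.62911507 -0.04337957  0.03713391] 36.3125 1792
side [ 0.6297604  -0.04404892  0.0411248 ] 27.125 1605
[ 0.62773983 -0.04148406  0.01434512] 132.8125
[ 0.6299973  -0.04277092  0.03120883] 133.625
[ 0.62836687 -0.04289257  0.03179628] 134.6875
top [ 0.63388911 -0.04285709  0.0063454 ] 71.0 1784
side [ 0.62549461 -0.04253885  0.02747816] 37.125 1621
```

Run:
```python
from h import *
p=np.array([.629,-.0433,.035]);W=MODEL['coffee_machine'][:2]; B=MODEL['coffee_machine'][2:]
full={};roi={};k=lambda n:np.ones((n,n),np.uint8)
for c in('top','side'):
    g=cv2.cvtColor(imaging.snapshot(c),cv2.COLOR_BGR2GRAY).astype(float)
    w=(render(c,W,p)>.1).astype(np.uint8);b=cv2.dilate((render(c,B,p)>.1).astype(np.uint8),k(5))
    roi[c]=(cv2.dilate(w,k(13))>0)&(b==0)
    i=(cv2.erode(w,k(5))>0)&roi[c]; o=(cv2.dilate(w,k(7))==0)&roi[c]
    print(c,np.percentile(g[i],[10,50,90]),np.percentile(g[o],[5,50,95]))
    bl=np.percentile(g[i],60); bg=np.percentile(g[o],10)
    full[c]=np.clip((bg-g)/(bg-bl),0,1)
def f(q,cs):return sum((np.abs(render(c,W,q)-full[c])*roi[c]).sum() for c in cs)
for cs in(['top','side'],['top'],['side']):
    r=minimize(f,p,args=(cs,),method='Nelder-Mead',options=dict(initial_simplex=p+np.array([[-.003,-.003,-.02],[.008,0,0],[0,.008,0],[0,0,.05]]),xatol=1e-4,fatol=1e-3));print(cs,r.x,r.fun)
```

```text
top [12. 16. 24.] [ 91.05  95.   149.  ]
side [2. 6. 9.] [ 98. 107. 184.]
['top', 'side'] [ 0.63217694 -0.04349189  0.03677521] 135.92632302405497
['top'] [ 0.63368485 -0.04428841  0.03812422] 80.53916666666666
['side'] [ 0.62855963 -0.04313582  0.02602711] 44.71069587628865
```

```bash
cat >> h.py <<'E'
from scipy.spatial.transform import Rotation as Ro
PM=np.array([.630,-.0434,.036]); TH=np.radians(35)
def pose(xm,ym,yaw,z,th=TH,flip=1,pm=PM):
    """tool pose: contact midpoint (xm,ym) in machine frame, yaw relative to machine"""
    c,s=np.cos(pm[2]),np.sin(pm[2]); P=np.array([pm[0]+c*xm-s*ym,pm[1]+s*xm+c*ym,z])
    zt=np.array([np.sin(th),0,-np.cos(th)]);yt=np.array([0,flip,0]);R=np.c_[np.cross(yt,zt),yt,zt]
    return P,(Ro.from_euler('z',pm[2]+yaw)*Ro.from_matrix(R)).as_quat()
E
python3 - <<'E'
from h import *
print(arm.get_time(),arm.get_tool_pos(),Ro.from_quat(arm.get_eef_rot()).as_matrix().round(2).tolist(),arm.get_ft_force(),arm.get_opening())
for th in(25,30,35,40):
  for flip in(1,-1):
    o=[]
    for a in((-.25,-.004,.107,.25),(-.25,-.004,.107,.05),(-.23,-.004,.107,.01),(-.197,-.004,.107,.01),(-.13,0,0,.01),(-.05,0,0,.01),(.012,0,0,.01)):
        q=arm.ik(*pose(*a,th=np.radians(th),flip=flip)); o.append(None if q is None else np.round(q,2).tolist())
    print(th,flip,[i for i,x in enumerate(o) if x is None],o[1],o[-1])
E
```

```text
2.35 [ 0.17325342 -0.62647272  0.23131919] [[0.96, 0.27, 0.0], [0.27, -0.96, 0.0], [0.0, -0.0, -1.0]] [0.58922078 0.51636155 0.0144841 ] 0.9976964978973988
25 1 [1, 2, 3] None [0.62, 1.03, -0.96, 2.0, 1.8, 0.7, 0.12]
25 -1 [1, 2, 3] None [0.18, 0.81, -0.2, 2.01, 2.37, 0.14, 2.47]
30 1 [0, 1, 2, 3, 4] None [0.72, 1.16, -1.15, 2.06, 1.99, 0.9, 0.05]
30 -1 [0, 1, 2, 3, 4] None [0.31, 0.84, -0.39, 2.07, 2.47, 0.34, 2.43]
35 1 [0, 1, 2, 3, 4] None [0.73, 1.19, -1.15, 2.12, 2.16, 0.95, -0.08]
35 -1 [0, 1, 2, 3, 4] None [0.44, 0.91, -0.58, 2.13, 2.51, 0.54, 2.47]
40 1 [0, 1, 2, 3, 4] None [0.74, 1.23, -1.15, 2.18, 2.33, 1.01, -0.19]
40 -1 [0, 1, 2, 3, 4] None [0.56, 1.01, -0.77, 2.18, 2.54, 0.76, 2.55]
```

Run:
```python
from h import *
for flip in(1,-1):
  for xm in(-.235,-.22,-.197,-.17,-.15,-.13,-.11,-.09,-.07,-.05,-.02,.01):
    yaw=np.clip((-.132-xm)/.065*.107,0,.107)
    ok=[th for th in range(-15,41,5) if arm.ik(*pose(xm,-.003,yaw,.01,th=np.radians(th),flip=flip)) is not None]
    print(flip,xm,ok)
for a in((-.197,.107,0),(-.13,0,20),(-.07,0,25),(.01,0,25),(.01,0,30)):
    for f in(1,-1):
        q=arm.ik(*pose(a[0],0,a[1],.01,th=np.radians(a[2]),flip=f));print(a,f,None if q is None else np.round(q,2))
```

```text
1 -0.235 [-15, -10, -5, 0, 5]
1 -0.22 [-15, -10, -5, 0, 5, 10]
1 -0.197 [-15, -10, -5, 0, 5, 10]
1 -0.17 [-15, -10, -5, 0, 5, 10, 15]
1 -0.15 [-15, -10, -5, 0, 5, 10, 15, 20]
1 -0.13 [-15, -10, -5, 0, 5, 10, 15, 20, 25]
1 -0.11 [-15, -10, -5, 0, 5, 10, 15, 20, 25, 30]
1 -0.09 [-15, -10, -5, 0, 5, 10, 15, 20, 25, 30, 35]
1 -0.07 [-15, -10, -5, 0, 5, 10, 15, 20, 25, 30, 35, 40]
1 -0.05 [-15, -10, -5, 0, 5, 10, 15, 20, 25, 30, 35, 40]
1 -0.02 [-15, -10, -5, 0, 5, 10, 15, 20, 25, 30, 35, 40]
1 0.01 [-15, -10, -5, 0, 5, 10, 15, 20, 25, 30, 35, 40]
-1 -0.235 [-15, -10, -5, 0]
-1 -0.22 [-15, -10, -5, 0, 5, 10]
-1 -0.197 [-15, -10, -5, 0, 5, 10]
-1 -0.17 [-15, -10, -5, 0, 5, 10, 15]
-1 -0.15 [-15, -10, -5, 0, 5, 10, 15, 20]
-1 -0.13 [-15, -10, -5, 0, 5, 10, 15, 20, 25]
-1 -0.11 [-15, -10, -5, 0, 5, 10, 15, 20, 25, 30]
-1 -0.09 [-15, -10, -5, 0, 5, 10, 20, 25, 30, 35]
-1 -0.07 [-15, -10, -5, 0, 5, 10, 15, 20, 25, 30, 35, 40]
-1 -0.05 [-15, -10, -5, 0, 5, 10, 15, 20, 25, 30, 35, 40]
-1 -0.02 [-15, -10, -5, 0, 5, 10, 15, 20, 25, 30, 35, 40]
-1 0.01 [-15, -10, -5, 0, 5, 10, 15, 20, 25, 30, 35, 40]
(-0.197, 0.107, 0) 1 [ 0.3   0.72 -0.34  2.21  0.76  0.33  1.01]
(-0.197, 0.107, 0) -1 [ 0.05  0.69  0.02  2.22 -0.07  0.23 -1.29]
(-0.13, 0, 20) 1 [ 0.76  1.06 -1.15  2.31  1.85  0.9  -0.04]
(-0.13, 0, 20) -1 [ 0.34  0.75 -0.39  2.32  2.41  0.33  2.45]
(-0.07, 0, 25) 1 [ 0.75  1.1  -1.15  2.22  1.93  0.91 -0.03]
(-0.07, 0, 25) -1 [ 0.33  0.79 -0.39  2.23  2.48  0.35  2.39]
(0.01, 0, 25) 1 [ 0.62  1.03 -0.96  2.    1.8   0.7   0.11]
(0.01, 0, 25) -1 [ 0.18  0.81 -0.2   2.02  2.39  0.14  2.45]
(0.01, 0, 30) 1 [ 0.72  1.16 -1.15  2.07  1.99  0.91  0.04]
(0.01, 0, 30) -1 [ 0.31  0.84 -0.39  2.08  2.48  0.34  2.42]
```

Run:
```python
from h import *
t0=arm.get_time()
P,q=pose(-.232,-.0075,.107,.2,th=0)
arm.movep(P,q); arm.line_to([P[0],P[1],.025],velocity=.12)
f0=np.array(arm.get_ft_force());print(f0)
for z in np.arange(.02,-.011,-.003):
    arm.line_to([P[0],P[1],z],velocity=.03)
    f=np.array(arm.get_ft_force())-f0
    if f[2]>2: break
print('touch',z,f,arm.get_tool_pos())
arm.line_to([P[0],P[1],z+.008],velocity=.05)
print(arm.get_time()-t0,arm.get_time(),arm.get_tool_pos(),arm.get_opening())
s=imaging.snapshot('side');t=imaging.snapshot('top')
cv2.imwrite('pics/app.png',np.hstack([cv2.resize(s[120:270,220:370],(400,400),interpolation=2),cv2.resize(t[150:300,210:360],(400,400),interpolation=2)]))
```

```text
[-0.09353065  0.3122879  -0.04618484]
touch -0.009999999999999992 [-0.42964902 -0.19351882  0.1255928 ] [ 0.39832118 -0.05922912 -0.0101534 ]
6.9167000000000005 9.2667 [ 0.39859797 -0.05930606 -0.00186237] 0.9988526626094176
```

View pics/app.png

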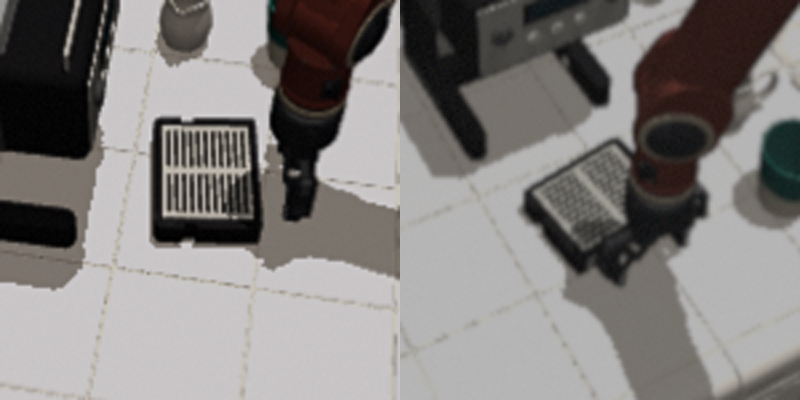

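The side crop shows the gripper upright behind the tray front: tips at about (297,205), parallel to the front, tray unmoved. There was no table contact at TCP z = -10 mm, so the open fingertips do sit about 13 mm behind the TCP. Next is the first push, with the turn.

```bash
cat > push1.py <<'E'
from h import *
f0=np.array(arm.get_ft_force())
for a in((-.210,-.0051,.107),(-.192,-.0036,.082),(-.176,-.0024,.052),(-.158,-.0012,.022),(-.145,0,0)):
    P,q=pose(*a,.002,th=0); arm.line_to(P,velocity=.04,ori=q)
    print(np.round(np.array(arm.get_ft_force())-f0,1))
print(arm.get_time(),arm.get_tool_pos())
E
python3 push1.py; python3 look.py p1 "[.5559,-.0460,.036]" "[.630,-.0434,.036]"
```

```text
[ 0.2 -0.5  0.6]
[ 0.2 -0.8 -0.9]
[ 0.7 -0.1 -0.5]
[-0.2 -0.7  0.6]
[-0.6  0.5  0.1]
12.3 [ 0.48625254 -0.04841488  0.00212186]
drip_tray ['top', 'side'] [ 0.55802861 -0.04441749  0.01093986] 1.5130738019943237
   top [ 0.55808079 -0.04461628  0.00955978] 1.3558439016342163
   side [ 0.55937863 -0.04737318  0.033119  ] 0.1438998132944107
coffee_machine ['top', 'side'] [ 6.24688006e-01 -4.10611061e-02  1.08926618e-04] 0.38398271799087524
   top [ 0.63067645 -0.03348925 -0.055777  ] 0.2261679470539093
   side [ 0.62439773 -0.04473862  0.05595114] 0.13290448486804962
```

View pics/p1.png

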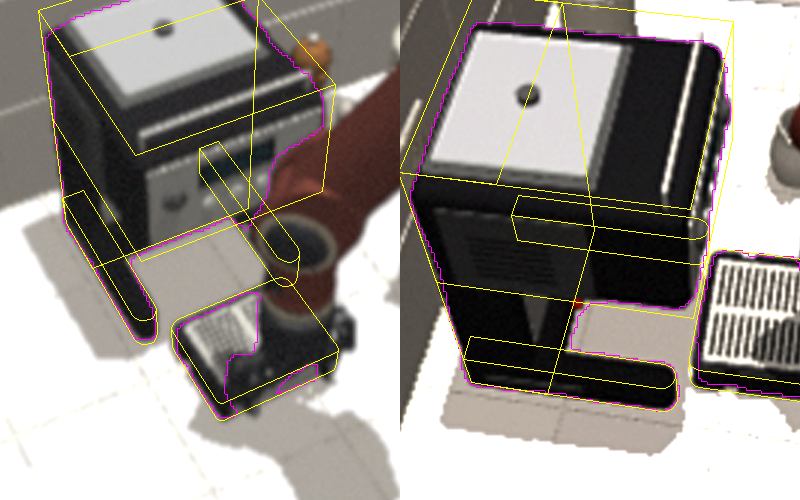

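The tray now lies parallel to the machine, right in front of the mouth, its outline in the side view at about (750,315). It is centred to about 1 mm. I'll push on into the mouth.

```bash
python3 - <<'E'
from h import *
f0=np.array(arm.get_ft_force())
for x in np.arange(-.135,-.084,.01):
    P,q=pose(x,.0005,0,.002,th=0); arm.line_to(P,velocity=.04,ori=q)
    f=np.array(arm.get_ft_force())-f0; print(round(x,3),np.round(f,1))
    if np.linalg.norm(f)>15: break
P,q=pose(-.125,.0,0,.002,th=0); arm.line_to(P,velocity=.12)
P[2]=.15; arm.line_to(P,velocity=.15)
P,q=pose(-.12,0,0,.15,th=np.radians(33)); print(arm.ik(P,q))
arm.movep(P,q)
print(arm.get_time(),arm.get_joint_positions())
E
python3 look.py p2 "[.6150,-.0440,.036]" "[.630,-.0434,.036]"
```

```text
-0.135 [ 0.   0.  -1.3]
-0.125 [ 0.6  0.2 -0.7]
-0.115 [ 0.5 -0.7 -0.7]
-0.105 [ 0.2 -0.  -0.7]
-0.095 [ 0.1 -0.3 -0.3]
-0.085 [ 0.9 -0.5 -0.9]
[ 0.845486    0.66937143 -1.14310484  2.36552725  1.91723936  0.61981074
 -0.18206094]
17.825 [ 0.84497539  0.66980811 -1.14242031  2.36444175  1.91646719  0.62005855
 -0.18137604]
drip_tray ['top', 'side'] [ 0.61498276 -0.04239872  0.02969819] 0.5475351214408875
   top [ 0.6153929  -0.04208825  0.02788811] 0.23536209762096405
   side [ 0.61385421 -0.04302273  0.01382029] 0.30672088265419006
coffee_machine ['side'] [ 0.62424661 -0.04511229  0.07330611] 0.12847290933132172
```

View pics/p2.png

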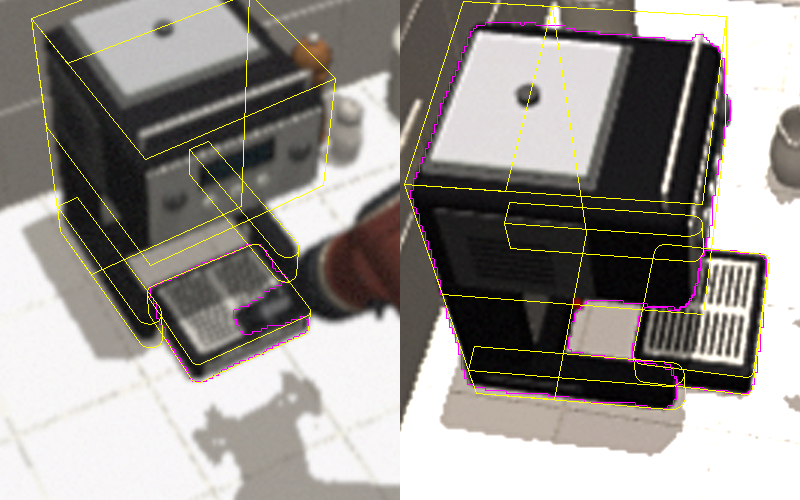

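The tray sits squarely in the mouth, its rear about 45 mm inside: top outline around (230,315), side around (700,320). The gripper is already leaned back, so I'll lower it and push the tray home with force monitoring.

Run:
```python
from h import *
P,q=pose(-.105,0,0,.08,th=np.radians(30)); arm.movep(P,q)
P,q=pose(-.105,0,0,.001,th=np.radians(30)); arm.line_to(P,velocity=.1,ori=q)
f0=np.array(arm.get_ft_force());n=pose(1,0,0,0)[0]-pose(0,0,0,0)[0]
for x in list(np.arange(-.08,-.0149,.005))+list(np.arange(-.012,-.003,.002)):
    th=np.radians(np.interp(x,[-.09,-.05],[30,36]))
    P,q=pose(x,0,0,.001,th=th); arm.line_to(P,velocity=.03,ori=q)
    f=np.array(arm.get_ft_force())-f0
    print(round(x,4),np.round([f@n,f[1],f[2]],1),np.round((np.array(arm.get_tool_pos())-P)@n*1e3,1))
    if -f@n>25: break
print(arm.get_time())
```

```text
-0.08 [ 0.3 -1.  -0.3] -0.2
-0.075 [ 0.9 -0.  -1.7] 0.0
-0.07 [ 0.5  0.3 -1.1] -0.3
-0.065 [-0.6  0.2 -1.4] 0.1
-0.06 [-0.3  0.  -2.5] 0.5
-0.055 [ 0.2 -1.1 -1.7] 0.5
-0.05 [ 0.  -0.1 -1.3] 0.5
-0.045 [ 0.8  0.5 -0.8] 0.7
-0.04 [-0.5 -0.9 -0.5] 0.2
-0.035 [-7.9 -1.1  0.7] -3.0
-0.03 [-7.3 -0.6  0.5] -3.6
-0.025 [-2.6 -0.3 -2.6] -1.5
-0.02 [-3.   0.3 -3. ] -0.1
-0.015 [-2.2 -0.2 -2.5] 0.3
-0.012 [-2.1 -0.  -2. ] 0.2
-0.01 [-3.3  0.4 -2.2] 0.1
-0.008 [-3.2  0.  -1.8] 0.1
-0.006 [-6.5 -0.4  1. ] -1.3
-0.004 [-6.2 -1.   0.1] -1.4
25.8083
```

```bash
python3 - <<'E'
from h import *
n=pose(1,0,0,0)[0]-pose(0,0,0,0)[0]; th=np.radians(36)
for x in np.arange(-.003,.0105,.001):
    P,q=pose(x,0,0,.001,th=th); arm.line_to(P,velocity=.015,ori=q)
    f=np.array(arm.get_ft_force())
    print(round(x,4),np.round([f@n,f[1],f[2]],1),np.round((np.array(arm.get_tool_pos())-P)@n*1e3,1))
    if -f@n>22: break
print(arm.get_time())
E
python3 look.py p3 "[.69,-.0415,.036]" "[.630,-.0434,.036]"
```

```text
-0.003 [-5.   0.  -2.3] -0.3
-0.002 [-4.5 -0.5 -1.6] -0.2
-0.001 [-7.1 -1.3  1.5] -0.9
0.0 [-9.7 -0.9  2.4] -1.6
0.001 [-10.3  -1.6   3.5] -2.1
0.002 [-12.4  -1.3   4. ] -2.6
0.003 [-13.4  -0.6   6.3] -3.3
0.004 [-16.   -1.2   6.2] -4.1
0.005 [-18.   -2.2   7.6] -4.9
0.006 [-20.5  -2.3  10.2] -5.7
0.007 [-21.7  -1.7   9.3] -6.5
0.008 [-21.9  -2.    9.6] -7.4
0.009 [-25.1  -1.   10.4] -8.4
29.0583
drip_tray ['top'] [ 0.69800729 -0.04059791  0.06832893] 0.5460978746414185
coffee_machine ['top', 'side'] [ 0.6274631  -0.04204324  0.01898757] 0.2952333986759186
   top [ 0.63075109 -0.04166586  0.00509728] 0.14371724426746368
   side [ 0.6248197  -0.04543392  0.0703421 ] 0.1434539407491684
```

View pics/p3.png

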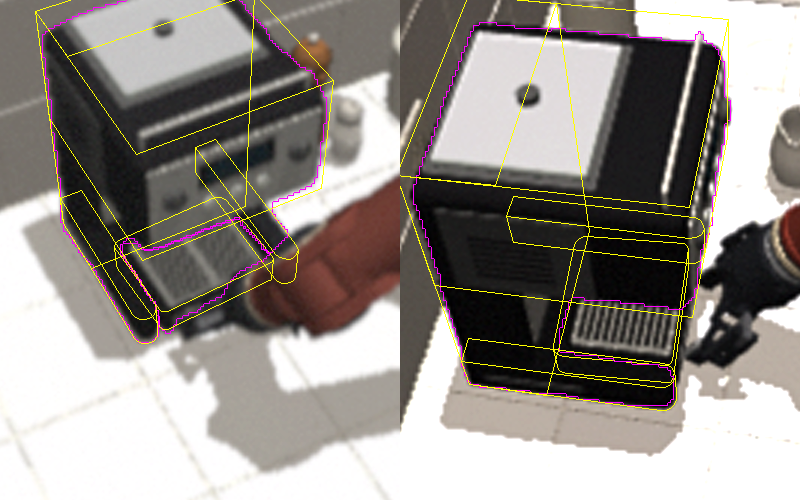

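The tray is inside the bay: side crop at about (625,325), its front roughly in line with the wall end at (675,385). The tool stalled at the home position, so it has reached the rear stop. I'll back off slowly and check that the tray stays.

Run:
```python
from h import *
n=pose(1,0,0,0)[0]-pose(0,0,0,0)[0]; th=np.radians(36)
for x in (.006,.003,.001,-.001,-.003,-.005,-.008,-.012):
    P,q=pose(x,0,0,.001,th=th); arm.line_to(P,velocity=.03,ori=q)
    f=np.array(arm.get_ft_force())
    print(x,np.round([f@n,f[2]],1),np.round((np.array(arm.get_tool_pos())-P)@n*1e3+x*1e3,1))
P,q=pose(-.09,0,0,.001,th=th); arm.line_to(P,velocity=.12)
P[2]=.06; arm.line_to(P,velocity=.12)
P,q=pose(-.2,0,0,.2,th=0); arm.movep(P,q)
P[1]-=.25; P[0]-=.03;P[2]=.3; arm.movep(P,q)
print(arm.get_time())
o=[]
for c in('top','side'):
    im=imaging.snapshot(c)
    X=np.array([pose(0,y,0,z)[0] for y,z in((-.075,.034),(.075,.034),(.075,0),(-.075,0))])
    u=proj(c,X); a=u.min(0)-22; a=a.astype(int); w=75
    cr=cv2.resize(im[a[1]:a[1]+w,a[0]:a[0]+w],None,fx=5.3,fy=5.3,interpolation=2)
    o.append(cv2.convertScaleAbs(cr,alpha=1.7)); print(c,((u-a+.5)*5.3).round().tolist())
cv2.imwrite('pics/end.png',np.hstack(o))
for c in('top','side'):
  for d in imaging.mark_of(c,'drip_tray')[:1]+imaging.mark_of(c,'dock')[:1]: print(c,d['confidence'],ray(c,d['point'],0)[0])
print(pose(.06,0,0,0)[0])
```

```text
0.006 [-18.3   3.3] 0.0
0.003 [-11.2  -0.2] -0.9
0.001 [-8.4 -1.6] -1.8
-0.001 [-5.9 -1.3] -2.1
-0.003 [-4.1 -0.8] -2.4
-0.005 [-0.2 -0.4] -3.3
-0.008 [ 0.1 -0.5] -7.8
-0.012 [-0.1 -0.2] -12.3
35.3083
top [[323.0, 120.0], [119.0, 210.0], [121.0, 242.0], [321.0, 152.0]]
side [[160.0, 121.0], [122.0, 335.0], [124.0, 366.0], [161.0, 154.0]]
top 0.67 [ 0.68339676 -0.04129194  0.        ]
side 0.82 [ 0.68290612 -0.03947488  0.        ]
[ 0.68996112 -0.04124047  0.        ]
```

View pics/end.png

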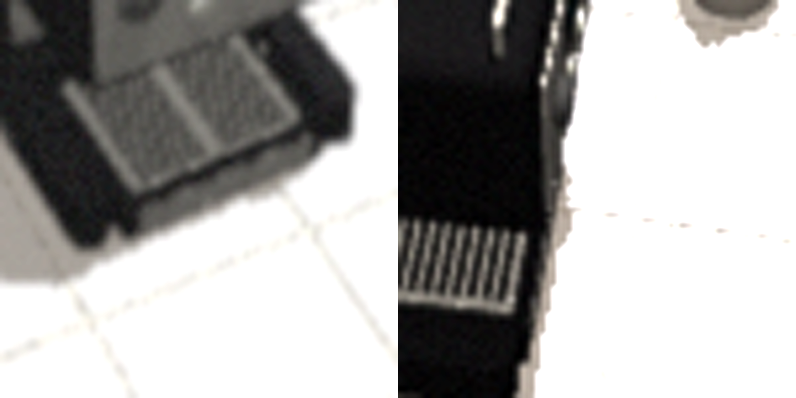

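Run:
```python
from h import *
g=np.mean([cv2.cvtColor(imaging.snapshot('top'),cv2.COLOR_BGR2GRAY).astype(np.float32) for _ in range(4)],0)
xs=np.arange(-.024,.0121,.003); print('x',(xs*1e3).round())
for y in(.0913,.088,.06,.045,.03,.015,0,-.015,-.03,-.045,-.06,-.088,-.0913):
    u=proj('top',[pose(x,y,0,0)[0] for x in xs]).astype(np.float32)
    print(y,cv2.remap(g,u[:,:1],u[:,1:],cv2.INTER_LINEAR).ravel().round().astype(int))
print('top edge of the front, z=.034')
for y in(.05,.03,.01,-.01,-.03,-.05):
    u=proj('top',[pose(x,y,0,.034)[0] for x in xs]).astype(np.float32)
    print(y,cv2.remap(g,u[:,:1],u[:,1:],cv2.INTER_LINEAR).ravel().round().astype(int))
```

```text
x [-24. -21. -18. -15. -12.  -9.  -6.  -3.  -0.   3.   6.   9.  12.]
0.0913 [153 153 153 150 139 125 107  92  75  55  34  18  15]
0.088 [153 153 152 149 139 122 105  92  76  57  34  19  13]
0.06 [153 153 153 151 144 128 106  79  57  38  26  20  18]
0.045 [153 153 153 150 141 121  98  75  61  54  55  54  52]
0.03 [154 154 152 148 136 119  98  79  62  57  55  55  51]
0.015 [153 153 152 148 136 121  97  79  65  58  56  56  55]
0 [153 153 153 150 143 123 100  77  63  56  56  54  49]
-0.015 [153 152 147 136 120 107  90  72  59  56  55  56  53]
-0.03 [150 147 139 126 110  95  83  71  59  57  57  53  46]
-0.045 [153 153 152 146 133 112  94  76  64  57  57  59  61]
-0.06 [153 154 153 152 146 129 102  76  60  56  55  54  49]
-0.088 [153 154 154 153 153 151 145 127 102  71  43  20  16]
-0.0913 [153 153 153 154 153 150 139 121  92  61  35  19  14]
top edge of the front, z=.034
0.05 [69 58 55 54 50 44 35 28 23 33 47 54 53]
0.03 [68 57 56 56 57 55 48 35 25 29 43 57 58]
0.01 [71 59 56 56 54 47 36 25 23 33 49 59 58]
-0.01 [65 59 56 55 52 46 38 28 25 34 51 57 58]
-0.03 [70 60 57 58 60 59 50 36 24 33 46 57 59]
-0.05 [74 54 54 54 50 43 32 24 24 35 50 61 59]
```

The image profiles put the tray front about 6 mm proud of the wall ends, and the tray is parallel. So the plunger has pushed it out and the catches have not clicked. I'll push again, a little higher on the front and further in, logging the tool's height.

Run:
```python
from h import *
n=pose(1,0,0,0)[0]-pose(0,0,0,0)[0]; th=np.radians(36)
P,q=pose(-.07,0,0,.10,th=th); arm.movep(P,q)
P,q=pose(-.03,0,0,.004,th=th); arm.line_to(P,velocity=.12)
f0=np.array(arm.get_ft_force());print(arm.get_time(),f0.round(1))
for x in [-.012]+list(np.arange(-.008,.026,.002)):
    P,q=pose(x,0,0,.004,th=th); arm.line_to(P,velocity=.03,ori=q)
    f=np.array(arm.get_ft_force())-f0; T=np.array(arm.get_tool_pos())
    print(round(x,4),np.round([f@n,f[1],f[2]],1),'tool',np.round(((T-P)@n+x)*1e3,1),'z',round(T[2]*1e3,1))
    if -f@n>38: break
print(arm.get_time(),np.round(arm.get_wrist_torque(),2),Ro.from_quat(arm.get_eef_rot()).as_matrix()[:,2].round(3),q and 0 if 0 else '')
```

```text
38.4417 [ 0.8  0.6 -0.3]
-0.012 [-1.1 -0.1  1. ] tool -12.2 z 3.9
-0.008 [-0.  -1.9 -0.1] tool -7.8 z 4.0
-0.006 [-0.5  0.   0.2] tool -5.9 z 4.0
-0.004 [-1.7 -0.6  0.4] tool -3.8 z 4.1
-0.002 [-3.1 -0.5  1.7] tool -2.5 z 3.7
0.0 [-7.3 -0.8  2.1] tool -2.0 z 3.1
0.002 [-10.6  -1.3   4.5] tool -1.4 z 2.5
0.004 [-13.3  -2.3   4.8] tool -0.6 z 2.0
0.006 [-15.8  -2.2   6.2] tool -0.1 z 1.4
0.008 [-18.8  -1.6   7.4] tool 0.2 z 0.7
0.01 [-24.7  -2.   10.2] tool 0.5 z 0.3
0.012 [-26.9  -2.3   9.3] tool 0.6 z -1.0
0.014 [-31.   -2.6  12.8] tool 0.6 z -1.8
0.016 [-35.4  -2.9  13.2] tool 0.7 z -2.8
0.018 [-39.3  -3.   14.3] tool 0.7 z -3.9
42.725 [-1.    5.16 -1.77] [ 0.561  0.022 -0.828]
```

Run:
```python
from h import *
# retreat, then picture
th=np.radians(36)
P,q=pose(-.03,0,0,.004,th=th); arm.line_to(P,velocity=.12,ori=q)
P,q=pose(-.10,0,0,.10,th=th); arm.line_to(P,velocity=.2)
g={c:cv2.cvtColor(imaging.snapshot(c),cv2.COLOR_BGR2GRAY) for c in('top','side')}
print(arm.get_time())
for c in g: cv2.imwrite(f'pics/n_{c}.png',g[c])
xs=np.arange(-.024,.0241,.003)
def prof(im,c,pm,x0,ys,z):
    im=cv2.imread(im,0).astype(np.float32);r=[]
    for y in ys:
        u=proj(c,[pose(x0+x,y,0,z,pm=pm)[0] for x in xs]).astype(np.float32)
        r.append(cv2.remap(im,u[:,:1],u[:,1:],cv2.INTER_LINEAR).ravel())
    return np.mean(r,0).round().astype(int)
print('x',(xs*1e3).round().astype(int))
T0=np.array([.4936,-.0455,.143]); ys=(.055,.05,.045,.03,.025,.02)
for c in g:
  for z in(0,.034):
    print(c,z,'initial',prof(f'pics/{c}0.png',c,T0,-.06,ys,z))
    print(c,z,'now    ',prof(f'pics/n_{c}.png',c,PM,0,ys,z))
  for s in(1,-1):print(c,'wall',s,prof(f'pics/n_{c}.png',c,PM,0,(s*.0913,),0),prof(f'pics/n_{c}.png',c,PM,0,(s*.0913,),.045))
out=[]
for c in g:
    im=cv2.cvtColor(g[c],cv2.COLOR_GRAY2BGR); k=8
    u=proj(c,[pose(.01,.02,0,.02)[0]])[0]; a=(u-[25,32]).astype(int)
    cr=cv2.convertScaleAbs(cv2.resize(im[a[1]:a[1]+64,a[0]:a[0]+50],None,fx=k,fy=k,interpolation=2),alpha=2.2)
    for dx,col in((0.0025,(0,255,0)),(-.0035,(0,0,255))):
        for z in(0,.034):
            l=((proj(c,[pose(dx,y,0,z)[0] for y in(-.105,.105)])-a+.5)*k).astype(int);cv2.line(cr,*map(tuple,l.tolist()),col,1)
    out.append(cr)
cv2.imwrite('pics/chk.png',np.hstack(out))
```

```text
44.1167
x [-24 -21 -18 -15 -12  -9  -6  -3   0   3   6   9  12  15  18  21  24]
top 0 initial [148 148 148 148 147 146 140 124  96  67  56  51  43  34  31  39  61]
top 0 now     [165 165 165 161 150 130 106  82  66  59  57  55  51  43  32  25  24]
top 0.034 initial [144 138 127 101  74  59  57  50  38  31  48  78 101  97  89  93  91]
top 0.034 now     [73 61 59 59 55 48 37 27 26 38 55 66 64 60 59 58 57]
top wall 1 [165 165 164 161 150 134 115 100  82  60  37  19  15  14  14  16  16] [88 69 51 37 28 21 16 15 15 20 21 19 20 20 17 19 19]
top wall -1 [32 33 29 25 24 25 29 38 39 35 27 17 16 16 17 17 17] [134 152 155 149 123  93  63  39  29  27  26  27  28  28  28  27  27]
side 0 initial [184 184 183 184 185 176 113  44  23  42  87  80  43  63  71  40  69]
side 0 now     [199 199 199 200 192 142 109  59  23   8   8  20  42  38  22  33  38]
side 0.034 initial [183 183 183 183 183 184 179 160  83  27  26  90 150  88  77 134  74]
side 0.034 now     [199 199 200 184 125  96  47  19   8  13  46  83  47  41  77  43  46]
side wall 1 [198 198 198 201 195 131 116 114  54   9   2   3   4   3   3   3   4] [197 199 199 176 119  78  16   2   6   8   8   8   9   9   9   8   8]
side wall -1 [199 198 199 198 198 201 196 124  56  38  41  43  33   5   5   2   2] [198 198 199 201 196 119  62  57  59  49  46  73  68  18   4   9  10]
```

View pics/chk.png

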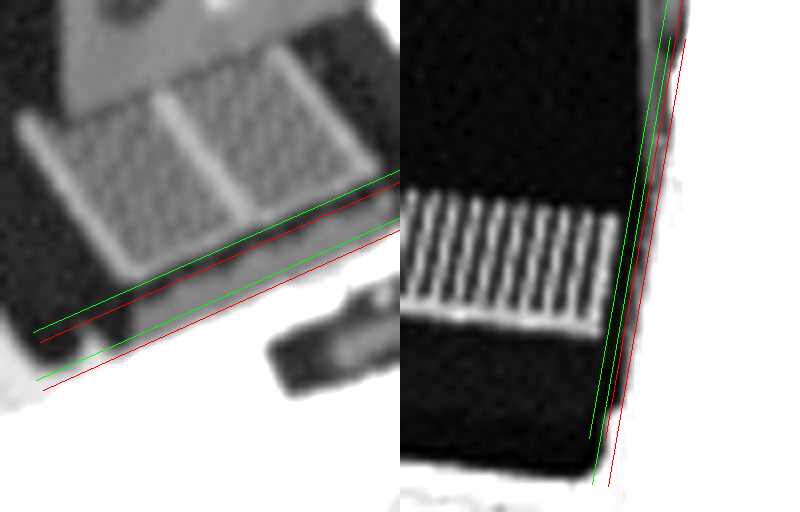

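The chk crop shows the tray parallel in the bay, its front within about 3 mm of the wall tips: front edge at about (240,300) in the top half, (615,400) against the wall end at (603,460) in the side half.

By touch, the second push met the tray where the first release had left it and reached a hard stop about 4 mm further on. Without a click, the plunger would have pushed it out about 7 mm and I would have met it earlier, so I now read it as clicked, held only by the catches' play. The network's tray and machine marks from the side camera are also 60 mm apart, as they should be when home. The robot is clear, so I'm handing in.

Run:
```python
from h import *
arm.pause(.3); print(arm.get_time(),np.round(arm.get_ft_force(),1)); print(finish_job())
```

```text
44.4167 [-0.4  0.6 -0.4]
the job is handed in; nothing more can be done
None
```

I pushed the tray home against its rear stop and handed the job in at 44.4 s with the gripper clear; that both catches clicked is judged from push forces and positions, as I couldn't see them, and some image measurements had the front about 3–5 mm proud of the walls.

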